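# Pin down the drone and arm its test stand

### The job

Get the drone ready for its bench run: take the orange-handled lock pin out of the blue parking block and push it fully home, upright, down through the clevis eye in front of the drone, until its collar sits on the clevis. Only then lift the red guard on the switch box, flip the toggle under it over to the other side (away from the guard's tab, towards the hinge) and shut the guard again over it. Leave the battery, the charger and the screwdriver where they lie.

Things in the scene. Friction and masses are not known exactly. Their poses are not given: they have to be found in the camera images.
- pin_grip (a point): Centre of the handle of the lock pin. The pin stands upright in the parking block: round orange handle 22 mm diameter, 36 mm tall (this point is half-way up it, 18 mm above the top of the collar); below it a steel collar 30 mm diameter, 5 mm thick; below that the steel shank, 12 mm diameter, 50 mm long, its foot tapered over the last 6 mm to 6 mm diameter. 91 mm tall in all, 60 to 130 g. z points up along the pin. Grip the handle from above, any yaw
- pin_collar (a point): Centre of the underside of the pin's collar, where the shank begins, 23 mm below pin_grip and 50 mm above the pin's foot
- eye_mouth (a point): Centre of the upper mouth of the clevis eye, a vertical through-hole of 16 mm diameter in three stacked 50 mm wide metal plates, 56 mm above the table; the hole is clear down to a base plate 4 mm above the table. The drone (about 110 mm tall, arms 0.4 m across) is fixed beyond it, its body beginning 120 mm from the eye along this point's +x. The eye does not move. z is up
- park: Blue parking block, fixed, 64 x 64 mm and 56 mm tall, with a 16 mm through-hole in its middle in which the pin stands at the start, the collar resting on its top. Origin at the centre of its underside
- switch_box: Grey switch box, fixed on the table, 140 (x) x 110 (y) x 60 mm tall, origin at the centre of its underside, z up. Its x axis runs from the guard's tab (-x) towards the guard's hinge (+x); the top panel is 60 mm above the table
- guard_tab (a point): Grip point on the tab of the red guard. The guard is a hollow cover 80 mm long, 44 mm wide, 40 mm tall over the toggle; from its front wall, near the top, a flat tab sticks out 34 mm along -x, 12 mm wide (across y) and 10 mm thick. This point is in the middle of the tab's width and thickness, 22 mm out from the front wall, 98 mm above the table when shut. Fingers can pinch the tab across y from above; the tab may pivot between vertical fingers as the guard turns
- guard_hinge (a point): Centre of the guard's hinge, whose axis is the switch box's y axis; 45 mm along +x from the box's centre and 64 mm above the table. When shut, guard_tab lies 102 mm along -x and 34 mm above it. This point turns with the guard
- guard (a joint): Guard angle in rad: 0 shut, 1.9 fully open (the tab swings up and over towards the box's +x, where the guard stands leaning slightly back). A light spring and its weight pull it shut whenever it is let go below about 1.3; let go above that it tips back to fully open and stays; under 2 N at the tab. Fully open, the tab's end is about 95 mm above the hinge and 68 mm to the +x side of it. From there, a push on its back towards -x takes it over centre and it drops shut
- toggle_tip (a point): Ball end (11 mm diameter) of the steel toggle, 27 mm from its pivot, which lies above the box's centre 62 mm above the table; 86 mm above the table at either end
- toggle (a joint): Toggle angle in rad: 0 off (leaning 0.45 rad to the box's -x), 0.9 on (leaning 0.45 rad to the box's +x); it stays where it is left; about 1 N at the tip moves it
- battery: Dark grey drone battery, 95 x 62 x 42 mm, lies loose, to be left alone
- charger: Black charger brick, 105 x 58 x 32 mm, lies loose, to be left alone
- driver: Screwdriver, 160 mm long, lies loose between the robot and the clevis, to be left alone
There are look-alikes about, which are no part of the job. Of the things that look like the switch_box, take the one that is farthest from the robot's base at the start. Leave any purple look-alike of the part that bears pin_grip alone.

How it is judged:
On the way, in this order (a step that is already met when the one before it is completed fails the run):
1. the pin is fully home in the clevis eye (z of pin_collar in the frame of eye_mouth below 0.004 m and horizontal distance between pin_collar and eye_mouth below 0.005 m and angle between pin_grip's own z axis and vertical below 0.12 rad), for 0.2 s.
2. the guard is lifted (value of joint guard above 0.8 rad), for 0.1 s.
3. the toggle is flipped on (value of joint toggle above 0.75 rad), for 0.1 s.
At the end, for the whole second after the job is handed in: The pin stands in the clevis eye with its collar within 4 mm of the clevis top, within 5 mm of the hole's centre and 0.12 rad of upright; the toggle is on (above 0.75 rad) and the guard is shut (below 0.1 rad) over it (all of step 1 and value of joint toggle above 0.75 rad and value of joint guard below 0.1 rad); the robot touches nothing.
It fails at once if the battery, charger or screwdriver is moved by more than 30 mm (distance of any of battery, charger, driver from where it was at the start of the episode above 0.03 m).
It fails at once if the toggle is flipped before the pin is home (value of joint toggle above 0.6 rad and horizontal distance between pin_collar and eye_mouth above 0.01 m).
It also fails if it takes over 72 s, if anything falls off the work surface, if the arm or the gripper's body presses on something with over 40 N, if the wrist force passes 120 N, or if a joint passes its speed limit or range.

### The arm

A 6-joint arm with a two-finger parallel gripper is mounted at the origin on the work surface. World frame = base frame: x ahead of the robot, y to its left, z up, the work surface at z = 0. Lengths are in m, angles in rad, forces in N, time in s.
With the tool pointing down it reaches from about 0.3 to 0.85 m from the base axis. Payload 5.4 kg.
Tool frame: the origin (TCP) lies between the finger pads; the fingertips stand 19 mm ahead of it and the grasp point (between the pads) is the TCP; y points along the fingers, x is the direction in which the jaws open and shut, and the axes are right-handed (so a half turn about y gives the same grasp; the last joint's range is limited). The gripper opens to 85 mm and grips with 20 to 120 N. Pads are 22 mm wide; open, the fingers measure 114 mm over their backs; the gripper's body (76 mm by 85 mm) begins 54 mm behind the grasp point. The pads swing forward as they close: fully open they stand 13 mm farther back than shut.
Start: joints at [-1.338, 0.158, 1.597, -0, 1.386, -0.21], TCP at [0.246, -0.52, 0.25] pointing down, gripper open.
Joint ranges: [-2.91, 2.91], [-0.94, 2.29], [0.18, 2.7], [-1.29, 4.43], [0.17, 2.64], [-3, 3]. Speed limits (rad/s): [2.57, 2.57, 3.14, 3.14, 3.14, 3.14].

### API

Orientations are given as a rotation vector (axis times angle).
In Python, from workcell import status, viewer, workorder gives the robot as it stands. The module is installed in compiled form; this text tells all that it offers.
- The arm moves only by the tool arm_command, never from a script. Its argument "increments" is text: rows parted by semicolons, each of 6 numbers parted by spaces: the shift along the world's x, y, z in mm, then the turn, a rotation vector about the world's x, y, z in degrees. In form: tx ty tz rx ry rz; .... A call has exactly 8 rows; each row shifts and turns the commanded pose from where the row before left it; what a row does not reach is not made up. A row lasts 1/12 s, in which the tool goes at most 41.7 mm and 7.16 degrees, less where a joint would pass 70% of its speed; a pose out of reach is approached as far as the arm can. A call is refused whole if a number of a shift passes 41.7 or a number of a turn 7.16, either way. A call with a gripper value outside its range is refused whole. "gripper" is the finger opening in mm, from 0 to 85.4, set as the call begins (left out, the last holds). The fingers move at their own pace and stop on an object; the grip force is fixed at half the most. Time passes only in rows, so rows that do not move let the fingers close, or fill a call up. It gives the time, the measured TCP pose, the force and the opening at its end, in the units of the state.
- status.sense(): the state, without advancing time (a new reading comes with each control period).
- viewer.read_camera(name): name is "side" or "top" or "wrist"; returns a dict with "pixels" (384x512x3 uint8, red, green, blue), "fx", "fy", "cx", "cy" (pixels), "position" and "orientation" of the camera in the world. Camera axes: x right, y down, z forward; pixel columns grow to the right and rows downward; lengths in m; the calibration is good to about 2 mm. A picture is of the moment at which its call begins. There is no depth.
- workorder.close_job(): hands the job in, once; it reports no verdict.
The state is a dict: "t": time; "joint_positions": joint angles; "qvel": joint speeds; "effort": joint torques, N m; "eef_pos": TCP position; "orientation": TCP orientation; "force": force on the tool from outside, world axes, zero at the start; "wrist_torque": the same for the moment, N m; "finger_gap": finger opening in m.
Only numpy, scipy, OpenCV 4.12 (cv2) and the standard library are available. Lean on these libraries where they do the work, as an engineer would, in place of code of your own. Each camera call takes 0.05 s, during which the arm holds its last target.

## Working session

There is one attempt and no reset: what is moved stays moved. The work goes in short steps, Python scripts to look and compute and a tool call to move; the robot and the scene stay as the last step left them, time stands still between calls to the robot, and variables do not carry over. Pictures are saved under pics/ and viewed, and the job is handed in when it is done.

Besides the shell and the picture viewer there is one more tool, called after ">>>" as name(argument=value, ...), one argument or row to a line, values as JSON. arm_command: Moves the arm, as the interface text tells. Its arguments: {"type":"object","properties":{"increments":{"type":"string"},"gripper":{"type":"number"}},"required":["increments"]}

```bash
mkdir -p pics; cat > h.py <<'E'
import numpy as np, cv2
from workcell import status, viewer, workorder
from scipy.spatial.transform import Rotation as R
def cam(n,save=None):
    c=viewer.read_camera(n)
    if save: cv2.imwrite('pics/'+save+'.png',cv2.cvtColor(c['pixels'],cv2.COLOR_RGB2BGR))
    return c
def rot(c):
    o=np.array(c['orientation'],float)
    return o if o.shape==(3,3) else R.from_rotvec(o).as_matrix()
def ray(c,u,v):
    d=rot(c)@np.array([(u-c['cx'])/c['fx'],(v-c['cy'])/c['fy'],1]); return np.array(c['position']),d
def onz(c,u,v,z):
    p,d=ray(c,u,v); return p+d*(z-p[2])/d[2]
def proj(c,P):
    q=rot(c).T@(np.array(P)-np.array(c['position'])); return c['cx']+c['fx']*q[0]/q[2], c['cy']+c['fy']*q[1]/q[2]
def tri(c1,a,c2,b):
    p,d=ray(c1,*a);q,e=ray(c2,*b);d/=np.linalg.norm(d);e/=np.linalg.norm(e)
    s=np.linalg.lstsq(np.c_[d,-e],q-p,rcond=None)[0]; A=p+s[0]*d;B=q+s[1]*e
    return (A+B)/2,np.linalg.norm(A-B)
E
python3 - <<'E'
from h import *
print(status.sense())
for n in ['top','side','wrist']:
    c=cam(n,n+'0'); print(n,c['fx'],c['cx'],c['cy'],c['position'],c['orientation'])
E
```

```text
{'t': 0.0, 'joint_positions': array([-1.33808366e+00,  1.59083265e-01,  1.59823669e+00, -2.20260000e-05,
        1.38618680e+00, -2.10106914e-01]), 'qvel': array([-0.00036868,  0.00127893, -0.00272967, -0.00149289, -0.0009948 ,
       -0.00294884]), 'effort': array([-8.59743704e-05, -3.96002591e+01, -3.31428909e+01, -2.15531159e-04,
        8.44780763e-03,  7.18684589e-06]), 'eef_pos': array([ 0.24621936, -0.51899077,  0.2492954 ]), 'orientation': array([-1.38538982,  0.87810355, -0.87583333]), 'force': array([-0.43818238,  0.22672562,  0.28021938]), 'wrist_torque': array([ 0.02615704,  0.05854853, -0.00317481]), 'finger_gap': 0.08544424920177693}
top 479.716155318699 254.00521432054725 185.35923216449655 [0.21752894 0.01163615 1.72850621] [-2.15071015  2.15415337 -0.17170241]
side 361.9405251935459 257.63443466721054 188.64044378514933 [ 0.36406129 -0.92889509  0.83192533] [-2.21882749  0.16415579 -0.05281475]
wrist 291.86377057403445 255.69108592217464 190.72357247532804 [ 0.31025676 -0.48886584  0.37385285] [ 2.44587684 -1.54708474 -0.22394781]
```

View pics/top0.png

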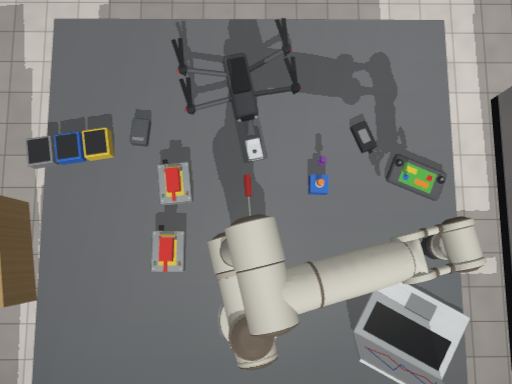

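View pics/side0.png

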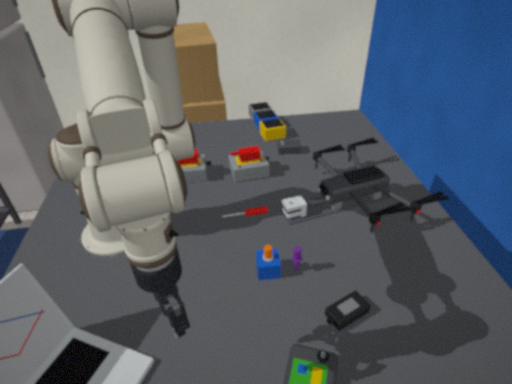

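View pics/wrist0.png

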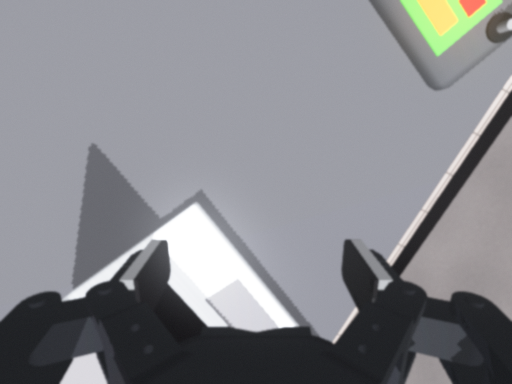

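```bash
python3 - <<'E'
from h import *
t=cv2.imread('pics/top0.png')
def crop(im,u,v,r,s): return cv2.resize(im[v-r:v+r,u-r:u+r],None,fx=s,fy=s,interpolation=cv2.INTER_CUBIC)
a=np.hstack([crop(t,319,175,33,6),crop(t,174,184,33,6)]);
s=cv2.imread('pics/side0.png')
b=np.hstack([crop(s,280,250,33,6),crop(s,250,160,33,6)])
cv2.imwrite('pics/crop0.png',cv2.resize(np.vstack([a,b]),(590,590)))
cv2.imwrite('pics/crop1.png',np.hstack([crop(t,254,150,33,6),crop(s,292,207,33,6)]))
c=cam('top')
for n,u,v,z in [('pin',319.5,183.5,.09),('purple',322,160,.05),('clev',254.5,150,.056),('boxfar',174,184,.06),('boxnear',168,251,.06)]: print(n,onz(c,u,v,z).round(3), np.hypot(*onz(c,u,v,z)[:2]).round(3))
E
```

```text
pin [ 0.464 -0.238  0.09 ] 0.521
purple [ 0.554 -0.255  0.05 ] 0.61
clev [ 0.589 -0.014  0.056] 0.59
boxfar [0.467 0.269 0.06 ] 0.538
boxnear [0.234 0.284 0.06 ] 0.368
```

View pics/crop0.png

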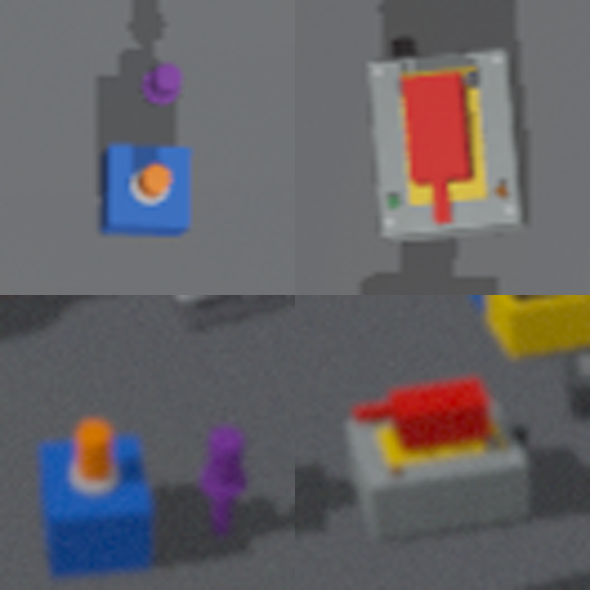

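View pics/crop1.png

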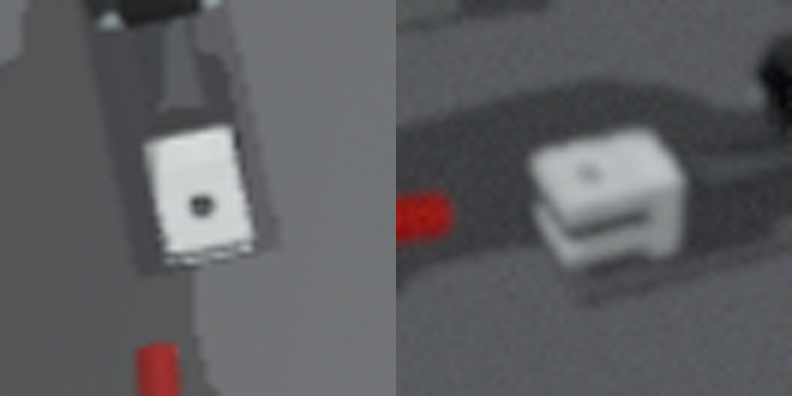

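```bash
python3 - <<'E'
from h import *
s=status.sense(); print(R.from_rotvec(s['orientation']).as_matrix().round(3))
c=cam('top')
# clevis edge direction, pixel pts from crop1 (x/6+221,y/6+117)
f=lambda x,y,z:onz(c,x/6+221,y/6+117,z)
print('hole',f(201,205,.056)); a,b=f(146,145,.056),f(168,255,.056); print(a,b,np.degrees(np.arctan2(*(a-b)[:2][::-1])))
# box edge: crop scale 590/792*6
k=6*590/792
g=lambda x,y,z:onz(c,(x-295)/k+141,y/k+151,z)
for p in [(370,63),(383,232),(505,52),(520,222)]: print(g(*p,.06))
print('tab',g(444,210,.098),'tabend',g(444,222,.103))
E
```

```text
[[ 0.428 -0.     0.904]
 [-0.904  0.001  0.428]
 [-0.001 -1.     0.   ]]
hole [ 0.58524152 -0.01423789  0.056     ]
[0.62169891 0.01840071 0.056     ] [0.55500791 0.00538033 0.056     ] 11.04715508133996
[0.53403688 0.32717046 0.06      ]
[0.39994896 0.31352175 0.06      ]
[0.54288126 0.22098002 0.06      ]
[0.40768764 0.20694385 0.06      ]
tab [0.41263784 0.26060118 0.098     ] tabend [0.40284647 0.25964116 0.103     ]
```

The orange pin stands in the blue block at top (319,183), and its purple look-alike is at (322,160). The two switch boxes are at (174,184), 0.54 m from the base, and (168,251), 0.37 m. I take the orange pin and the far box, and the close crops confirm both. The clevis eye is at about (254.5,151).

>>> arm_command(
  increments="27 35 0 0 0 -2.5; 27 35 0 0 0 -2.5; 27 35 0 0 0 -2.5; 27 35 0 0 0 -2.5; 27 35 0 0 0 -2.5; 27 35 0 0 0 -2.5; 27 35 0 0 0 -2.5; 23 30 0 0 0 -2",
  gripper=85,
)

```text
t: 0.92
eef_pos: [0.4485, -0.2564, 0.2504]
orientation: [-1.255, 1.134, -1.135]
force: [-0.5, -0.4, 0.3]
finger_gap: 0.0851
```

>>> arm_command(
  increments="0 0 -10 0 0 0; 0 0 -10 0 0 0; 0 0 0 0 0 0; 0 0 0 0 0 0; 0 0 0 0 0 0; 0 0 0 0 0 0; 0 0 0 0 0 0; 0 0 0 0 0 0",
)

```text
t: 1.58
eef_pos: [0.4474, -0.2593, 0.2307]
orientation: [-1.255, 1.134, -1.135]
force: [0.6, -0.1, -0.2]
finger_gap: 0.0852
```

```bash
python3 - <<'E'
from h import *
s=status.sense(); print(s['t'],s['eef_pos'],R.from_rotvec(s['orientation']).as_matrix().round(3))
c=cam('wrist','wrist1');print(c['position'],rot(c).round(3))
print(proj(c,(.464,-.238,.09)))
cam('top','top1');cam('side','side1')
E
```

```text
1.5833 [ 0.44736654 -0.25927068  0.23069357] [[ 0.101  0.001  0.995]
 [-0.995 -0.     0.101]
 [ 0.001 -1.     0.   ]]
[ 0.51776688 -0.2521233   0.35515882] [[ 0.101 -0.955 -0.279]
 [-0.995 -0.097 -0.029]
 [ 0.     0.28  -0.96 ]]
(np.float64(234.44466430954347), np.float64(164.29085173692317))
```

View pics/wrist1.png

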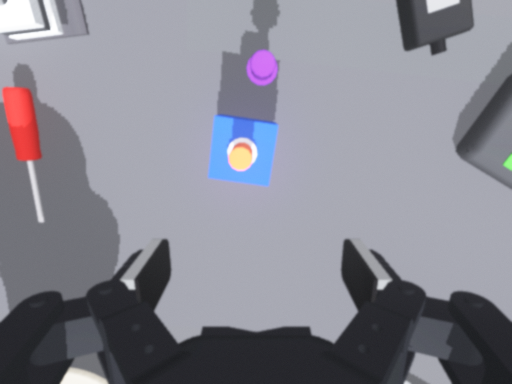

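The wrist view shows the orange handle at (240,157) in the blue block, the purple pin at (262,68) and the clevis at top left. I measure the pin here.

```bash
cat >> h.py <<'E'
def hsv(c): return cv2.cvtColor(c['pixels'],cv2.COLOR_RGB2HSV)
def blobs(m,minA=20):
    n,l,st,ce=cv2.connectedComponentsWithStats(m.astype(np.uint8),8)
    return [(st[i],ce[i],l==i) for i in range(1,n) if st[i][4]>=minA]
E
python3 - <<'E'
from h import *
c=cam('wrist');H=hsv(c)
m=(H[...,0]>5)&(H[...,0]<20)&(H[...,1]>150)&(H[...,2]>120)
for s,ce,_ in blobs(m): 
    print('o',s,ce,onz(c,*ce,.09))
mb=(H[...,0]>100)&(H[...,0]<125)&(H[...,1]>150)&(H[...,2]>100)
for s,ce,l in blobs(mb,200):
    q=cv2.minAreaRect(cv2.convexHull(np.argwhere(l)[:,::-1].astype(np.int32)));print('b',s,q,onz(c,*q[0],.056),onz(c,*q[0],.05))
    print(cv2.boxPoints(q))
    # collar ring = non blue inside hull near pin, white-ish
mw=(H[...,1]<60)&(H[...,2]>170)
for s,ce,l in blobs(mw,20): print('w',s,ce,onz(c,*ce,.061))
x=cv2.resize(c['pixels'][100:200,195:295],None,fx=6,fy=6,interpolation=cv2.INTER_CUBIC)
cv2.imwrite('pics/pin1.png',cv2.cvtColor(x,cv2.COLOR_RGB2BGR))
E
```

```text
b [217 115  60  28 589] ((245.14939880371094, 130.22918701171875), (59.826194763183594, 23.722932815551758), 8.32564926147461) [ 0.49296211 -0.24358339  0.056     ] [ 0.49246151 -0.24342125  0.05      ]
[[213.83403 137.63426]
 [217.26909 114.16134]
 [276.46478 122.82411]
 [273.02972 146.29703]]
w [     0      0    512    341 111715] [280.47074251 152.09278969] [ 0.47540081 -0.28120057  0.061     ]
w [  8   0  57  41 758] [43.80474934 25.1121372 ] [ 0.56749596 -0.05496462  0.061     ]
w [427   0  34  13 283] [440.27915194   4.30035336] [ 0.61984088 -0.40533718  0.061     ]
w [228 138  30  33 307] [243.06188925 150.45276873] [ 0.47321225 -0.243459    0.061     ]
w [ 27 161  17  62 354] [ 35.3700565  191.14689266] [ 0.40844807 -0.03042957  0.061     ]
w [  0 278   8  42 211] [  2.45971564 301.03791469] [0.26719864 0.02291691 0.061     ]
w [122 278  13  11  95] [128.90526316 282.47368421] [ 0.30765095 -0.12593349  0.061     ]
w [378 278  12  11  93] [382.38709677 282.46236559] [ 0.33741917 -0.41729878  0.061     ]
w [411 354  39  30 704] [428.71164773 369.70028409] [ 0.21771191 -0.50474548  0.061     ]
w [ 60 368  48  16 513] [ 81.58479532 377.26120858] [ 0.16011939 -0.06244578  0.061     ]
```

View pics/pin1.png

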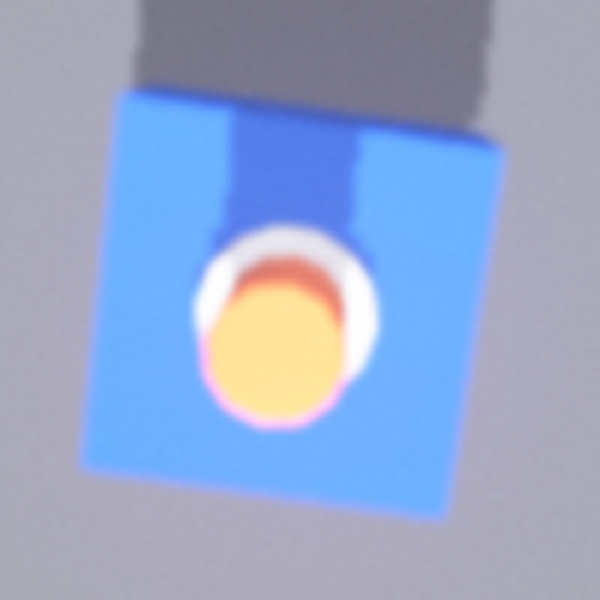

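```bash
python3 - <<'E'
from h import *
c=cam('wrist');f=lambda x,y,z:onz(c,195+x/6-.4,100+y/6-.4,z).round(4)
print('top',f(277,348,.097),'collar',f(287,312,.061))
P=[f(*p,.056) for p in [(122,100),(502,145),(447,517),(80,467)]];print('block',np.mean(P,0),np.linalg.norm(P[0]-P[1]),np.linalg.norm(P[1]-P[2]),P)
print(status.sense()['eef_pos'])
E
```

```text
top [ 0.4721 -0.2429  0.097 ] collar [ 0.472  -0.2428  0.061 ]
block [ 0.471125 -0.242825  0.056   ] 0.06340504711771767 0.06482229554713412 [array([ 0.5035, -0.2124,  0.056 ]), array([ 0.5027, -0.2758,  0.056 ]), array([ 0.4379, -0.2741,  0.056 ]), array([ 0.4404, -0.209 ,  0.056 ])]
[ 0.44749506 -0.25866943  0.23039294]
```

>>> arm_command(
  increments="8 5 0 0 0 0; 8 5 0 0 0 0; 8.5 5.7 -10 0 0 0; 0 0 -20 0 0 0; 0 0 -20 0 0 0; 0 0 -15 0 0 0; 0 0 -10 0 0 0; 0 0 0 0 0 0",
  gripper=60,
)

```text
t: 2.5
eef_pos: [0.4711, -0.2411, 0.1522]
orientation: [-1.256, 1.137, -1.128]
force: [-0.8, 0.5, 0.8]
finger_gap: 0.0598
```

```bash
python3 - <<'E'
from h import *
c=cam('wrist','wrist2');print(status.sense()['eef_pos'],proj(c,(.472,-.243,.097)))
E
```

```text
[ 0.47175074 -0.24190309  0.15389049] (np.float64(258.99715494173694), np.float64(216.06159267206615))
```

View pics/wrist2.png

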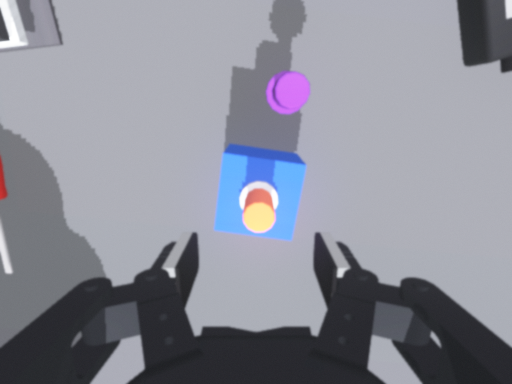

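The handle top is at (259,217), as predicted. I go down and grip.

>>> arm_command(
  increments="0 -1 -10 0 0 0; 0 0 -12 0 0 0; 0 0 -12 0 0 0; 0 0 -12 0 0 0; 0 0 -12 0 0 0; 0 0 -12 0 0 0; 0 0 0 0 0 0; 0 0 0 0 0 0",
  gripper=60,
)

```text
t: 3.22
eef_pos: [0.4714, -0.2434, 0.0842]
orientation: [-1.256, 1.135, -1.132]
force: [0.0, 0.3, 0.3]
finger_gap: 0.0602
```

>>> arm_command(
  increments="0 0 0 0 0 0; 0 0 0 0 0 0; 0 0 0 0 0 0; 0 0 0 0 0 0; 0 0 0 0 0 0; 0 0 0 0 0 0; 0 0 0 0 0 0; 0 0 0 0 0 0",
  gripper=10,
)

```text
t: 3.88
eef_pos: [0.4727, -0.2445, 0.0863]
orientation: [-1.256, 1.132, -1.135]
force: [-0.4, 0.1, 6.5]
finger_gap: 0.0207
```

>>> arm_command(
  increments="0 0 5 0 0 0; 0 0 10 0 0 0; 0 0 15 0 0 0; 0 0 20 0 0 0; 0 0 20 0 0 0; 0 0 20 0 0 0; 0 0 10 0 0 0; 0 0 0 0 0 0",
  gripper=10,
)

```text
t: 4.55
eef_pos: [0.4732, -0.2449, 0.1883]
orientation: [-1.256, 1.129, -1.138]
force: [0.0, -0.5, -1.2]
finger_gap: 0.0203
```

```bash
python3 - <<'E'
from h import *
c=cam('wrist','wrist3');cam('side','side3');print(status.sense())
E
```

```text
{'t': 4.65, 'joint_positions': array([-7.04616776e-01,  1.05043073e-01,  1.78933128e+00, -3.69824132e-06,
        1.24765629e+00,  7.63739184e-01]), 'qvel': array([-0.00185527,  0.01903535,  0.02522851, -0.00024875, -0.00051977,
       -0.00136718]), 'effort': array([ 1.08692390e-02, -3.75928259e+01, -3.31239867e+01,  1.26192816e-03,
       -2.35354219e-02, -1.19362943e-05]), 'eef_pos': array([ 0.47175646, -0.243716  ,  0.18490119]), 'orientation': array([-1.25591324,  1.13378015, -1.1330397 ]), 'force': array([-0.7752153 , -0.03572302, -1.24383826]), 'wrist_torque': array([-0.03390869, -0.0225245 ,  0.06054968]), 'finger_gap': 0.02021090846374159}
```

View pics/wrist3.png

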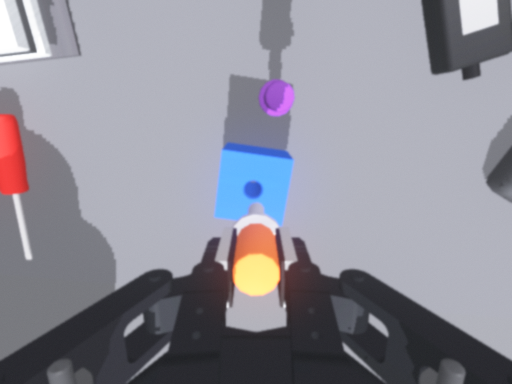

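View pics/side3.png

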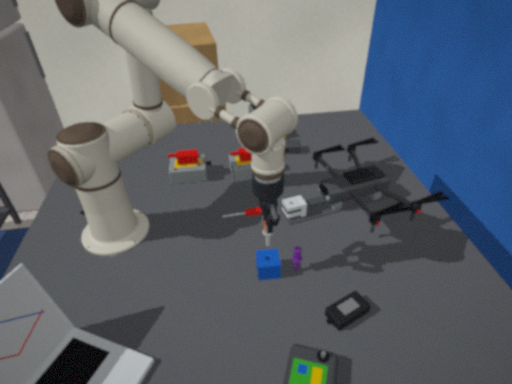

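The pin is held upright and clear of the block, whose hole shows at (253,190). I carry it to the eye.

>>> arm_command(
  increments="8 15 0 0 0 0; 10 20 0 0 0 0; 10 20 0 0 0 0; 10 20 0 0 0 0; 10 20 0 0 0 0; 10 20 0 0 0 0; 10 20 0 0 0 0; 10 20 0 0 0 0",
  gripper=10,
)

```text
t: 5.32
eef_pos: [0.5492, -0.0874, 0.1831]
orientation: [-1.257, 1.137, -1.131]
force: [-0.7, 0.6, 0.1]
finger_gap: 0.0204
```

>>> arm_command(
  increments="10 20 0 0 0 0; 10 20 0 0 0 0; 10 20 0 0 0 0; 5 14 0 0 0 0; 0 0 0 0 0 0; 0 0 0 0 0 0; 0 0 0 0 0 0; 0 0 0 0 0 0",
  gripper=10,
)

```text
t: 5.98
eef_pos: [0.5843, -0.0158, 0.1845]
orientation: [-1.256, 1.135, -1.133]
force: [-0.4, 0.3, -1.5]
finger_gap: 0.0204
```

```bash
python3 - <<'E'
from h import *
c=cam('wrist','wrist4');s=status.sense();print(s['eef_pos'],s['orientation'],s['finger_gap'])
E
```

```text
[ 0.5845168  -0.0157787   0.18483264] [-1.25604685  1.13493335 -1.13381556] 0.020556571471050885
```

View pics/wrist4.png

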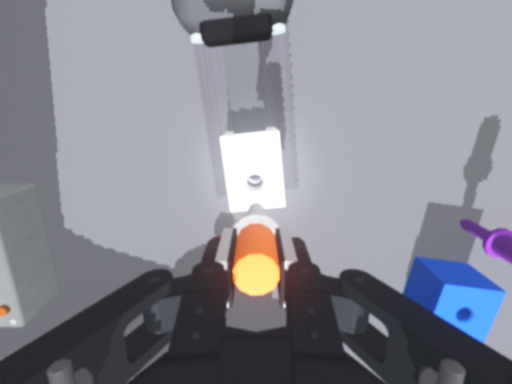

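```bash
python3 - <<'E'
from h import *
a=cv2.imread('pics/wrist3.png');b=cv2.imread('pics/wrist4.png')
f=lambda i:cv2.resize(i[155:235,215:295],None,fx=5,fy=5,interpolation=cv2.INTER_CUBIC)
cv2.imwrite('pics/cmp4.png',np.hstack([f(a),f(b)]))
c=cam('wrist');print(c['position']);print(onz(c,255,180,.056),onz(c,253,190,.056))
E
```

```text
[ 0.65510731 -0.0087016   0.30919246]
[ 0.59102861 -0.01451941  0.056     ] [ 0.58157776 -0.01365425  0.056     ]
```

View pics/cmp4.png

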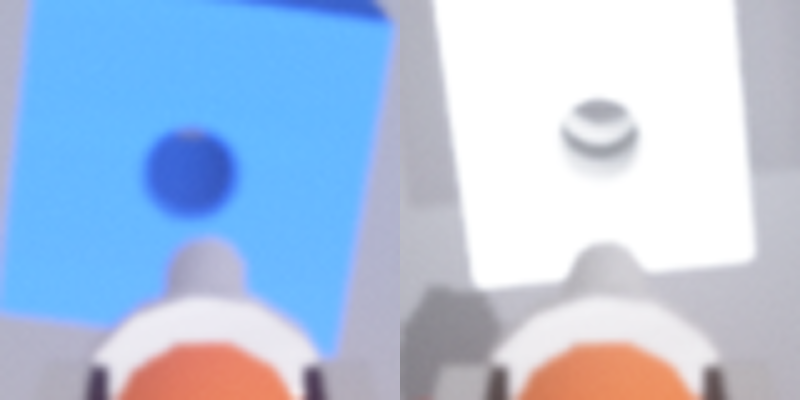

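>>> arm_command(
  increments="3 0 -10 0 0 0; 2 0 -10 0 0 0; 0 0 -10 0 0 0; 0 0 -6 0 0 0; 0 0 -2 0 0 0; 0 0 0 0 0 0; 0 0 0 0 0 0; 0 0 0 0 0 0",
  gripper=10,
)

```text
t: 6.75
eef_pos: [0.5904, -0.015, 0.1479]
orientation: [-1.255, 1.132, -1.134]
force: [-1.0, -0.1, -0.1]
finger_gap: 0.0205
```

```bash
python3 - <<'E'
from h import *
c=cam('wrist','wrist5');s=status.sense();print(s['eef_pos'],s['force'])
d=cam('side','side5');print(proj(d,(.588,-.0144,.056)))
i=cv2.imread('pics/wrist5.png');f=cv2.resize(i[150:230,215:295],None,fx=5,fy=5,interpolation=cv2.INTER_CUBIC)
i=cv2.imread('pics/side5.png');g=cv2.resize(i[160:240,252:332],None,fx=5,fy=5,interpolation=cv2.INTER_CUBIC)
cv2.imwrite('pics/cmp5.png',np.hstack([f,g]))
E
```

```text
[ 0.59042682 -0.01495321  0.14796787] [-0.78406254  0.67135281 -0.29481679]
(np.float64(291.0897067883272), np.float64(201.95624586475816))
```

View pics/cmp5.png

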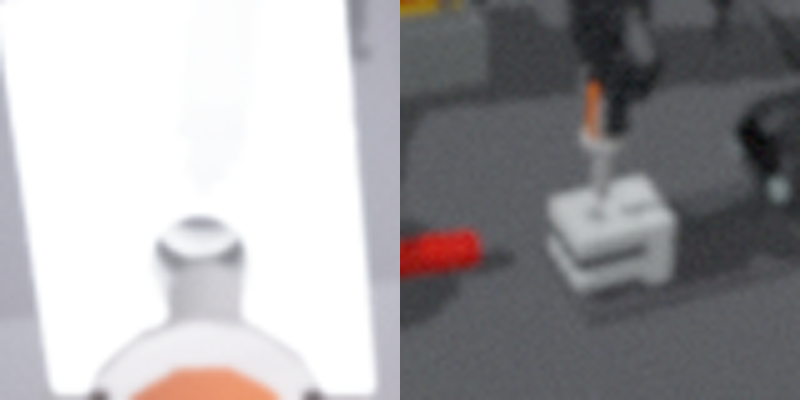

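```bash
python3 - <<'E'
from h import *
i=cv2.imread('pics/wrist5.png');f=cv2.resize(i[185:225,235:275],None,fx=15,fy=15,interpolation=cv2.INTER_CUBIC)
f=(np.clip((f.astype(float)-100)/155,0,1)**2.5*255).astype(np.uint8)
cv2.imwrite('pics/cmp5b.png',f)
i=cv2.imread('pics/side5.png');g=cv2.resize(i[180:220,272:312],None,fx=15,fy=15,interpolation=cv2.INTER_CUBIC)
cv2.imwrite('pics/cmp5c.png',g)
E
```

```text
(no output)
```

View pics/cmp5b.png

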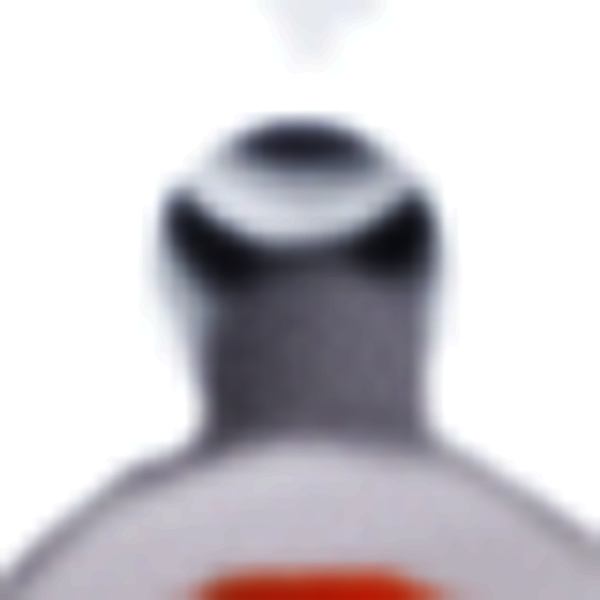

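View pics/cmp5c.png

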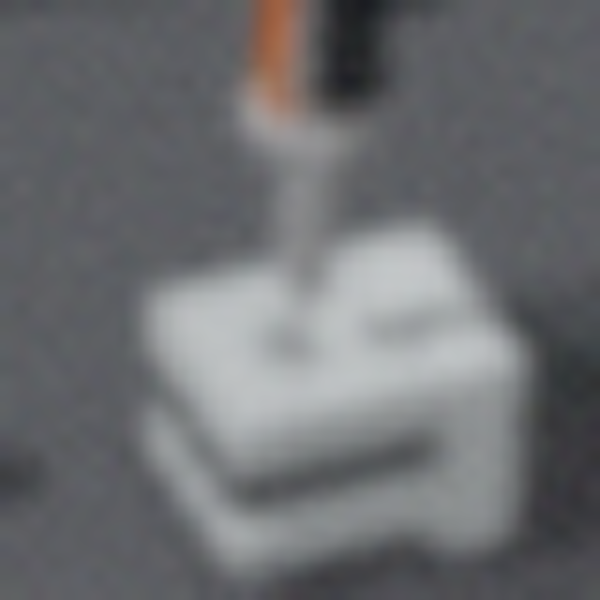

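```bash
python3 - <<'E'
from h import *
w=cam('wrist');d=cam('side');s=status.sense();print(s['eef_pos'])
for z in (.056,.066,.069,.072,.12): print(z,np.round(proj(w,(.588,-.0145,z)),1),np.round(proj(d,(.588,-.0145,z)),1), np.round(proj(w,(.589,-.0145,z)),1),np.round(proj(d,(.589,-.0145,z)),1))
# hole from images
print(onz(w,254.8,201.3,.056), onz(d,291.0,202.5,.056))
print(onz(w,256.0,204.8,.069),onz(d,292.0,199.3,.069))
# collar bottom in side at (303,150)/15
print(tri(w,(254.8,201.3),d,(291.,202.5)))
E
```

```text
[ 0.59027714 -0.01491342  0.14779523]
0.056 [254.7 203. ] [291.1 202. ] [254.8 201.7] [291.4 201.9]
0.066 [254.7 207.2] [291.2 199.7] [254.8 206. ] [291.5 199.6]
0.069 [254.7 208.6] [291.2 199. ] [254.8 207.3] [291.5 198.9]
0.072 [254.6 210. ] [291.3 198.3] [254.8 208.7] [291.6 198.2]
0.12 [254.4 238.8] [291.8 186.8] [254.6 237.2] [292.1 186.7]
[ 0.58936397 -0.01443461  0.056     ] [ 0.5871062  -0.01714712  0.056     ]
[ 0.59104006 -0.01518722  0.069     ] [ 0.59013505 -0.01663508  0.069     ]
(array([ 0.58814893, -0.01435486,  0.05338418]), np.float64(0.0007456147320672974))
```

>>> arm_command(
  increments="-1 0.5 0 0 0 0; -1 0 0 0 0 0; 0 0 -4 0 0 0; 0 0 -4 0 0 0; 0 0 -4 0 0 0; 0 0 -4 0 0 0; 0 0 -4 0 0 0; 0 0 0 0 0 0",
  gripper=10,
)

```text
t: 7.62
eef_pos: [0.5878, -0.0143, 0.1262]
orientation: [-1.256, 1.134, -1.133]
force: [0.7, -0.5, -1.5]
finger_gap: 0.0203
```

```bash
python3 - <<'E'
from h import *
c=cam('wrist','wrist6');s=status.sense();print(s['eef_pos'],s['force'],s['wrist_torque'])
d=cam('side','side6')
i=cv2.imread('pics/wrist6.png');f=cv2.resize(i[185:245,225:285],None,fx=7,fy=7,interpolation=cv2.INTER_CUBIC)
f=(np.clip((f.astype(float)-100)/155,0,1)**2.5*255).astype(np.uint8)
i=cv2.imread('pics/side6.png');g=cv2.resize(i[170:230,262:322],None,fx=7,fy=7,interpolation=cv2.INTER_CUBIC)
cv2.imwrite('pics/cmp6.png',cv2.resize(np.hstack([f,g]),(800,400)))
E
```

```text
[ 0.58787349 -0.01429699  0.12664139] [ 1.29767944 -0.23676876 -0.38138237] [ 0.02837605 -0.15601845 -0.006303  ]
```

View pics/cmp6.png

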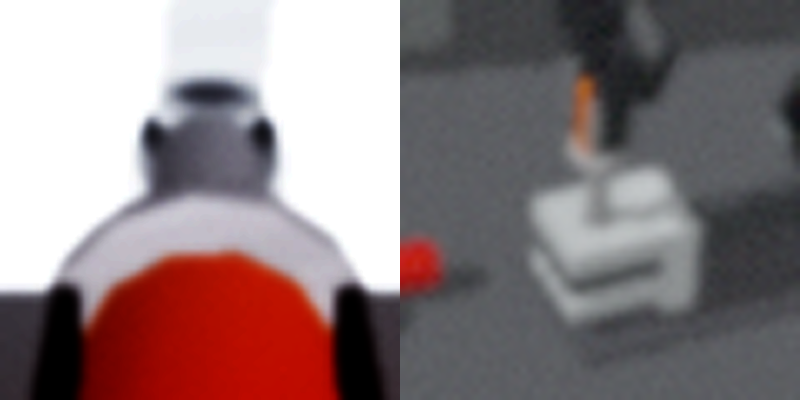

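The shank has entered the eye with little side force. I keep going down.

>>> arm_command(
  increments="0.5 0 -3 0 0 0; 0 0 -3 0 0 0; 0 0 -3 0 0 0; 0 0 -3 0 0 0; 0 0 -3 0 0 0; 0 0 -3 0 0 0; 0 0 -3 0 0 0; 0 0 0 0 0 0",
  gripper=10,
)

```text
t: 8.38
eef_pos: [0.5881, -0.0143, 0.1055]
orientation: [-1.256, 1.134, -1.133]
force: [0.2, -0.7, -0.5]
finger_gap: 0.0203
```

>>> arm_command(
  increments="0 0 -3 0 0 0; 0 0 -3 0 0 0; 0 0 -3 0 0 0; 0 0 -3 0 0 0; 0 0 -2 0 0 0; 0 0 -2 0 0 0; 0 0 0 0 0 0; 0 0 0 0 0 0",
  gripper=10,
)

```text
t: 9.05
eef_pos: [0.5885, -0.0144, 0.0902]
orientation: [-1.256, 1.134, -1.133]
force: [-0.6, -0.3, -1.3]
finger_gap: 0.0204
```

```bash
python3 - <<'E'
from h import *
c=cam('wrist','wrist7');s=status.sense();print(s['eef_pos'],s['force'],s['wrist_torque'])
d=cam('side','side7')
i=cv2.imread('pics/wrist7.png');f=cv2.resize(i[185:265,215:295],None,fx=5,fy=5,interpolation=cv2.INTER_CUBIC)
i=cv2.imread('pics/side7.png');g=cv2.resize(i[170:230,262:322],(400,400),interpolation=cv2.INTER_CUBIC)
cv2.imwrite('pics/cmp7.png',cv2.resize(np.hstack([f,g]),(800,400)))
E
```

```text
[ 0.58857417 -0.01440829  0.09037046] [-0.27000838 -0.35244517 -1.52502851] [ 0.01060805  0.01834193 -0.03655518]
```

View pics/cmp7.png

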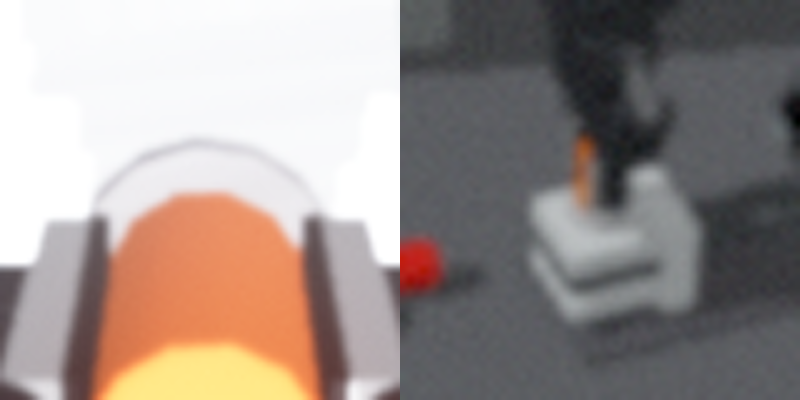

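Nearly seated. I press down gently until contact shows.

>>> arm_command(
  increments="0 0 -1 0 0 0; 0 0 -1 0 0 0; 0 0 -1 0 0 0; 0 0 -1 0 0 0; 0 0 -1 0 0 0; 0 0 0 0 0 0; 0 0 0 0 0 0; 0 0 0 0 0 0",
  gripper=10,
)

```text
t: 9.82
eef_pos: [0.5886, -0.0144, 0.0864]
orientation: [-1.256, 1.133, -1.133]
force: [-3.6, 1.3, 6.3]
finger_gap: 0.021
```

>>> arm_command(
  increments="0 0 -1 0 0 0; 0 0 0 0 0 0; 0 0 0 0 0 0; 0 0 0 0 0 0; 0 0 0 0 0 0; 0 0 0 0 0 0; 0 0 0 0 0 0; 0 0 0 0 0 0",
  gripper=10,
)

```text
t: 10.48
eef_pos: [0.5887, -0.0144, 0.0863]
orientation: [-1.256, 1.133, -1.133]
force: [-6.1, 0.6, 12.1]
finger_gap: 0.0201
```

>>> arm_command(
  increments="0 0 0 0 0 0; 0 0 0 0 0 0; 0 0 0 0 0 0; 0 0 0 0 0 0; 0 0 0 0 0 0; 0 0 0 0 0 0; 0 0 0 0 0 0; 0 0 0 0 0 0",
  gripper=60,
)

```text
t: 11.15
eef_pos: [0.5885, -0.0144, 0.0842]
orientation: [-1.256, 1.134, -1.133]
force: [-0.2, 0.1, 0.3]
finger_gap: 0.0601
```

```bash
python3 - <<'E'
from h import *
c=cam('wrist','wrist8');s=status.sense();print(s['eef_pos'],s['force'],s['finger_gap'])
d=cam('side','side8')
i=cv2.imread('pics/wrist8.png')
i2=cv2.imread('pics/side8.png');g=cv2.resize(i2[170:230,262:322],(384,384),interpolation=cv2.INTER_CUBIC)
cv2.imwrite('pics/cmp8.png',cv2.resize(np.hstack([i,g]),(798,342)))
E
```

```text
[ 0.58850025 -0.01439616  0.08425018] [ 0.2567409  -0.95347179  0.0480757 ] 0.060164882179589915
```

View pics/cmp8.png

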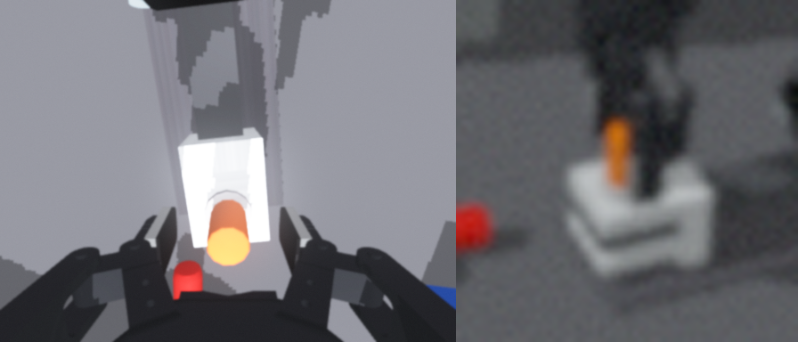

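The pin is released and stands on the clevis. I lift straight up and check.

>>> arm_command(
  increments="0 0 5 0 0 0; 0 0 10 0 0 0; 0 0 20 0 0 0; 0 0 25 0 0 0; 0 0 25 0 0 0; 0 0 25 0 0 0; 0 0 15 0 0 0; 0 0 0 0 0 0",
  gripper=60,
)

```text
t: 11.92
eef_pos: [0.5912, -0.015, 0.2151]
orientation: [-1.251, 1.125, -1.14]
force: [0.5, 0.1, 0.6]
finger_gap: 0.0604
```

```bash
python3 - <<'E'
from h import *
c=cam('wrist','wrist9');s=status.sense();print(s['eef_pos'])
d=cam('side','side9')
i=cv2.imread('pics/wrist9.png')
g=cv2.resize(i[140:240,205:305],(384,384),interpolation=cv2.INTER_CUBIC)
i2=cv2.imread('pics/side9.png');h=cv2.resize(i2[170:230,262:322],(384,384),interpolation=cv2.INTER_CUBIC)
cv2.imwrite('pics/cmp9.png',np.hstack([g,h]))
print(proj(c,(.588,-.0145,.061)),proj(c,(.588,-.0145,.097)))
E
```

```text
[ 0.58997193 -0.01471469  0.21235649]
(np.float64(254.41497920017468), np.float64(184.72133233248923)) (np.float64(254.36336260108487), np.float64(195.16874856193797))
```

View pics/cmp9.png

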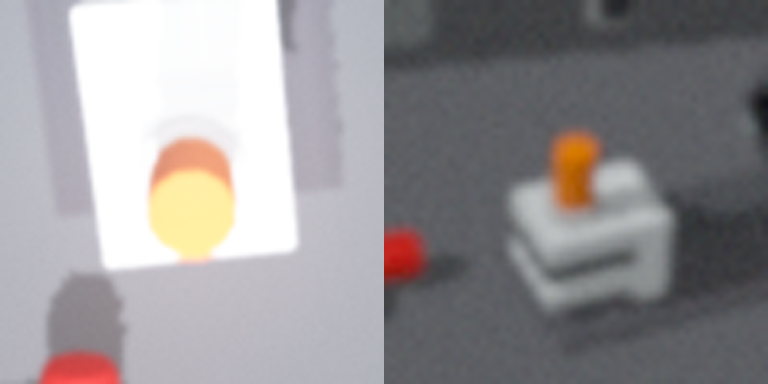

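The pin stands upright with its top at side pixel (291.8,192), against 192.3 predicted. Now the switch box.

>>> arm_command(
  increments="-10 15 5 0 0 0; -14 22 5 0 0 0; -14 22 5 0 0 0; -14 22 5 0 0 0; -14 22 5 0 0 0; -14 22 0 0 0 0; -14 22 0 0 0 0; -14 22 0 0 0 0",
  gripper=60,
)

```text
t: 12.68
eef_pos: [0.4787, 0.1554, 0.2324]
orientation: [-1.258, 1.136, -1.132]
force: [0.2, -0.1, 0.6]
finger_gap: 0.0601
```

>>> arm_command(
  increments="-14 22 0 0 0 0; -14 22 0 0 0 0; -14 22 0 0 0 0; -14 22 0 0 0 0; -7 18 0 0 0 0; 0 0 0 0 0 0; 0 0 0 0 0 0; 0 0 0 0 0 0",
  gripper=40,
)

```text
t: 13.35
eef_pos: [0.4173, 0.2599, 0.2332]
orientation: [-1.258, 1.134, -1.133]
force: [0.5, 0.3, 0.3]
finger_gap: 0.0398
```

```bash
python3 - <<'E'
from h import *
c=cam('wrist','wrist10');s=status.sense();print(s['eef_pos'],s['orientation'])
print(proj(c,(.4135,.261,.098)))
cam('side','side10')
E
```

```text
[0.41754363 0.25973932 0.23348226] [-1.25708501  1.1346055  -1.13395542]
(np.float64(253.9533135093105), np.float64(188.87801793012727))
```

View pics/wrist10.png

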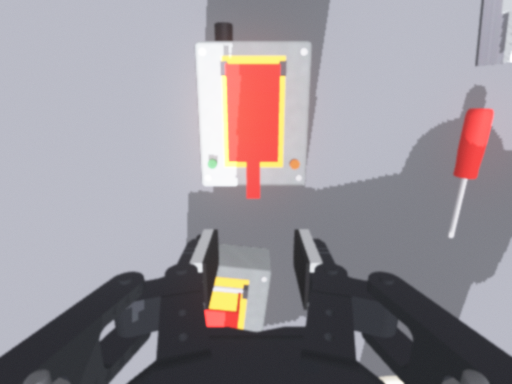

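```bash
python3 - <<'E'
from h import *
c=cam('wrist');H=hsv(c)
m=((H[...,0]<8)|(H[...,0]>172))&(H[...,1]>180)&(H[...,2]>150); m[205:]=0; m[:,400:]=0
for s,ce,l in blobs(m,50):
    print(s)
    for r in (75,110,150,170,180,190,195,198,199,200): 
        x=np.where(l[r])[0]; print(r,x.min() if len(x) else 0,x.max() if len(x) else 0)
for z in(.098,.103): print('tabend',onz(c,253.3,199,z),'wall',onz(c,253.3,162,.104))
for p,q in [((197.5,43),(203,186)),((311,43),(306.5,185))]:
    a,b=onz(c,*p,.06),onz(c,*q,.06); print(a,b,np.degrees(np.arctan2(a[1]-b[1],a[0]-b[0])))
E
```

```text
tabend [0.40408686 0.26045303 0.098     ] wall [0.44015159 0.26397478 0.104     ]
tabend [0.40570653 0.26057571 0.103     ] wall [0.44015159 0.26397478 0.104     ]
[0.53774926 0.32590969 0.06      ] [0.40082004 0.31395375 0.06      ] 4.9901098794847805
[0.54834908 0.22127638 0.06      ] [0.41293719 0.20503628 0.06      ] 6.838883181369096
```

>>> arm_command(
  increments="0 0 -10 0 0 0; 0 0.5 -20 0 0 0; 0 0.5 -25 0 0 0; 0 0.5 -25 0 0 0; 0 0 -25 0 0 0; 0.5 0 -18 0 0 0; 0 0 -11 0 0 0; 0 0 0 0 0 0",
  gripper=40,
)

```text
t: 14.17
eef_pos: [0.416, 0.261, 0.0973]
orientation: [-1.261, 1.137, -1.132]
force: [0.2, -0.2, -0.2]
finger_gap: 0.0401
```

```bash
python3 - <<'E'
from h import *
c=cam('wrist','wrist11');s=status.sense();print(s['eef_pos'],s['force'])
E
```

```text
[0.4172323  0.26151732 0.09912295] [ 0.82200392  0.30981316 -0.16514376]
```

View pics/wrist11.png

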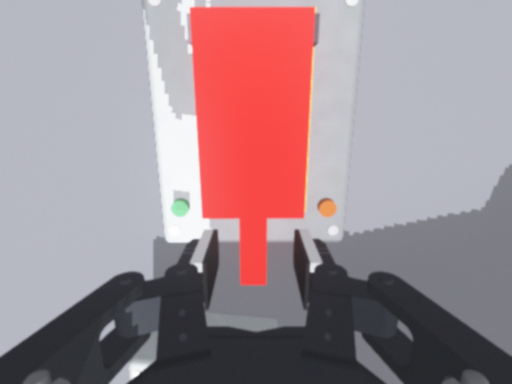

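The tab lies centred between the fingers at (253,250). I grip it.

>>> arm_command(
  increments="0 0 0 0 0 0; 0 0 0 0 0 0; 0 0 0 0 0 0; 0 0 0 0 0 0; 0 0 0 0 0 0; 0 0 0 0 0 0; 0 0 0 0 0 0; 0 0 0 0 0 0",
  gripper=5,
)

```text
t: 14.88
eef_pos: [0.4188, 0.2625, 0.1009]
orientation: [-1.254, 1.132, -1.134]
force: [2.6, 2.9, 2.6]
finger_gap: 0.0105
```

```bash
python3 - <<'E'
from h import *
u=np.array([.9947,.1028]);r=107.5;p=np.radians(18.43)
th=np.linspace(0,1.5,17); P=np.c_[-r*np.cos(p+th),r*np.sin(p+th)]
for d in np.diff(P,axis=0): print((d[0]*u).round(1),d[1].round(1))
print(status.sense()['eef_pos'])
E
```

```text
[3.6 0.4] 9.4
[4.5 0.5] 9.0
[5.3 0.5] 8.6
[6.1 0.6] 8.0
[6.8 0.7] 7.4
[7.4 0.8] 6.7
[8.  0.8] 6.0
[8.6 0.9] 5.2
[9.  0.9] 4.4
[9.4 1. ] 3.5
[9.7 1. ] 2.6
[9.9 1. ] 1.7
[10.  1.] 0.8
[10.  1.] -0.2
[10.  1.] -1.1
[9.8 1. ] -2.0
[0.41884029 0.26253756 0.10093971]
```

>>> arm_command(
  increments="3.6 0.4 9.4 0 0 0; 4.5 0.5 9 0 0 0; 5.3 0.5 8.6 0 0 0; 6.1 0.6 8 0 0 0; 0 0 0 0 0 0; 0 0 0 0 0 0; 0 0 0 0 0 0; 0 0 0 0 0 0",
  gripper=5,
)

```text
t: 15.55
eef_pos: [0.4366, 0.2643, 0.1346]
orientation: [-1.257, 1.135, -1.132]
force: [0.1, 5.4, -3.0]
finger_gap: 0.0108
```

```bash
python3 - <<'E'
from h import *
c=cam('wrist','wrist12');s=status.sense();print(s['eef_pos'],s['force'])
E
```

```text
[0.43666207 0.26428799 0.13461951] [ 1.01004198  4.86211566 -3.07613695]
```

View pics/wrist12.png

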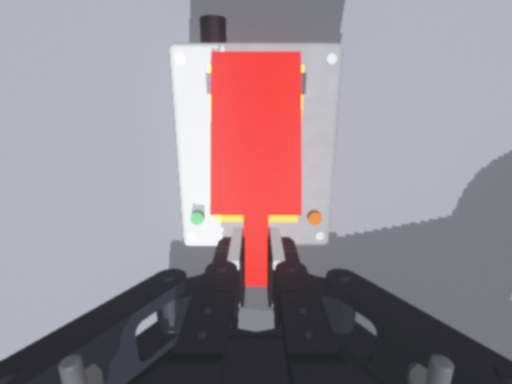

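The guard is turning with the tab. I carry on.

>>> arm_command(
  increments="6.8 0.2 7.4 0 0 0; 7.4 0.3 6.7 0 0 0; 8 0.8 6 0 0 0; 8.6 0.9 5.2 0 0 0; 9 0.9 4.4 0 0 0; 9.4 1 3.5 0 0 0; 0 0 0 0 0 0; 0 0 0 0 0 0",
  gripper=5,
)

```text
t: 16.27
eef_pos: [0.4851, 0.2691, 0.1676]
orientation: [-1.258, 1.137, -1.13]
force: [-2.7, 6.9, -1.6]
finger_gap: 0.0101
```

>>> arm_command(
  increments="9.7 1 2.6 0 0 0; 9.9 1 1.7 0 0 0; 10 1 0.8 0 0 0; 10 1 -0.2 0 0 0; 10 1 -1.1 0 0 0; 9.8 1 -2 0 0 0; 0 0 0 0 0 0; 0 0 0 0 0 0",
  gripper=5,
)

```text
t: 16.93
eef_pos: [0.5456, 0.2754, 0.1705]
orientation: [-1.256, 1.135, -1.131]
force: [-2.8, 6.5, 2.1]
finger_gap: 0.0098
```

```bash
python3 - <<'E'
from h import *
c=cam('wrist','wrist13');s=status.sense();print(s['eef_pos'],s['force'])
cam('side','side13')
a=cv2.imread('pics/wrist13.png');b=cv2.imread('pics/side13.png')[60:252,180:436]
cv2.imwrite('pics/cmp13.png',cv2.resize(np.hstack([a,cv2.resize(b,(512,384))]),(800,300)))
E
```

```text
[0.54545628 0.27537943 0.17050484] [-2.43046277  6.476164    2.12828174]
```

View pics/cmp13.png

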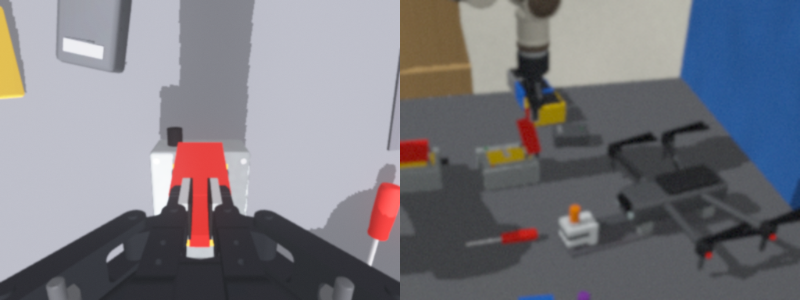

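The guard is past centre at about 1.5 rad. I release it and lift.

>>> arm_command(
  increments="0 0 0 0 0 0; 0 0 0 0 0 0; 0 0 0 0 0 0; 0 0 0 0 0 0; 0 0 10 0 0 0; -5 0 15 0 0 0; -10 0 20 0 0 0; -10 0 20 0 0 0",
  gripper=40,
)

```text
t: 17.7
eef_pos: [0.5208, 0.2738, 0.2364]
orientation: [-1.256, 1.134, -1.134]
force: [-0.1, -0.7, 1.4]
finger_gap: 0.04
```

>>> arm_command(
  increments="-25 -2 5 0 0 0; -30 -3 0 0 0 0; -30 -3 0 0 0 0; -15 -3 0 0 0 0; 0 0 0 0 0 0; 0 0 0 0 0 0; 0 0 0 0 0 0; 0 0 0 0 0 0",
  gripper=0,
)

```text
t: 18.37
eef_pos: [0.4223, 0.2632, 0.2407]
orientation: [-1.255, 1.133, -1.134]
force: [-0.8, 0.1, -0.5]
finger_gap: -0.0004
```

```bash
python3 - <<'E'
from h import *
c=cam('wrist','wrist14');s=status.sense();print(s['eef_pos'],s['force'],s['finger_gap'])
cam('side','side14')
b=cv2.imread('pics/side14.png')[100:196,200:328]
cv2.imwrite('pics/s14.png',cv2.resize(b,(768,576),interpolation=cv2.INTER_CUBIC))
print(proj(c,(.463,.265,.086)),proj(c,(.487,.268,.086)))
E
```

```text
[0.42212613 0.26314249 0.24047462] [-0.13365435  0.1488533   0.83131657] -2.072011924995161e-05
(np.float64(258.11189711376426), np.float64(138.60447487788235)) (np.float64(257.576512598192), np.float64(112.16894061027274))
```

View pics/wrist14.png

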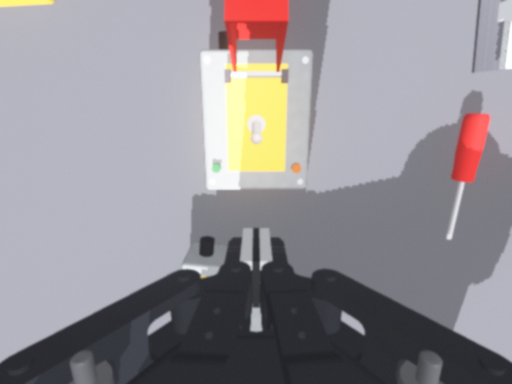

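View pics/s14.png

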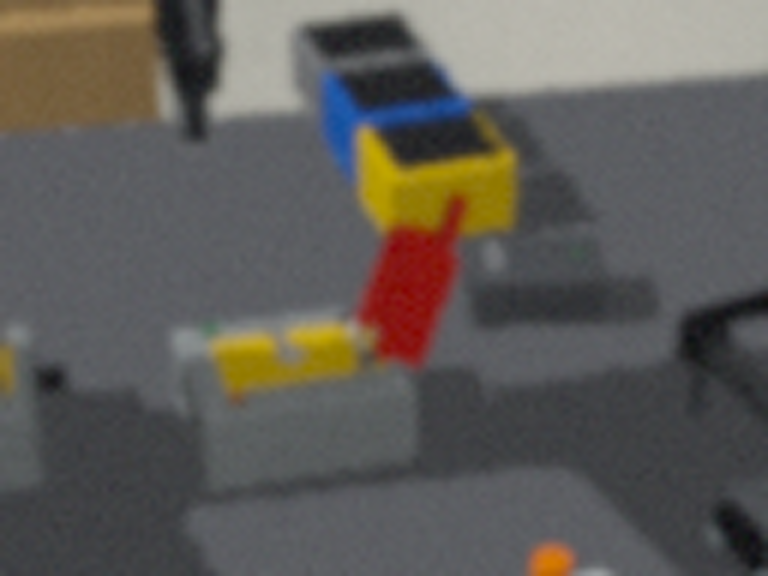

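The guard stands fully open, and the toggle tip at (257,138) leans to -x. The closed fingers go down on its -x side.

>>> arm_command(
  increments="8 0 -10 0 0 0; 8 0.5 -20 0 0 0; 0 0 -25 0 0 0; 0 0 -25 0 0 0; 0 0 -25 0 0 0; 0 0 -20 0 0 0; 0 0 -12 0 0 0; 0 0 0 0 0 0",
  gripper=0,
)

```text
t: 19.13
eef_pos: [0.4354, 0.2629, 0.1003]
orientation: [-1.261, 1.137, -1.132]
force: [-0.9, 0.0, -0.4]
finger_gap: 0.0001
```

>>> arm_command(
  increments="0 0 -4 0 0 0; 0 0 -3 0 0 0; 0 0 0 0 0 0; 0 0 0 0 0 0; 0 0 0 0 0 0; 0 0 0 0 0 0; 0 0 0 0 0 0; 0 0 0 0 0 0",
  gripper=0,
)

```text
t: 19.8
eef_pos: [0.4372, 0.2637, 0.0966]
orientation: [-1.255, 1.133, -1.134]
force: [0.0, -0.2, -0.2]
finger_gap: -0.0002
```

```bash
python3 - <<'E'
from h import *
c=cam('wrist','wrist15');s=status.sense();print(s['eef_pos'],s['force'],s['finger_gap'])
E
```

```text
[0.43718167 0.26373419 0.09648518] [-0.05904806 -0.62978892 -0.4476331 ] 0.0003632360091092306
```

View pics/wrist15.png

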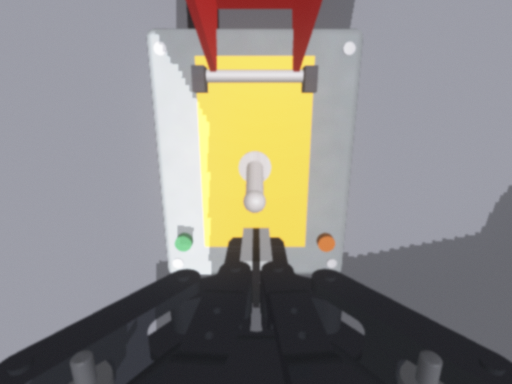

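>>> arm_command(
  increments="2 0.2 -2 0 0 0; 5 0.5 0 0 0 0; 5 0.5 0 0 0 0; 5 0.5 0 0 0 0; 5 0.5 0 0 0 0; 5 0.5 0 0 0 0; 4 0.5 0 0 0 0; 0 0 0 0 0 0",
  gripper=0,
)

```text
t: 20.52
eef_pos: [0.4683, 0.2669, 0.0941]
orientation: [-1.257, 1.134, -1.133]
force: [-1.9, 0.1, 1.1]
finger_gap: -0.0003
```

```bash
python3 - <<'E'
from h import *
c=cam('wrist','wrist16');s=status.sense();print(s['eef_pos'],s['force'],s['finger_gap'])
E
```

```text
[0.46824802 0.26687737 0.09414155] [-2.17371056 -0.40047218  1.71211973] -0.00017641519099532171
```

View pics/wrist16.png

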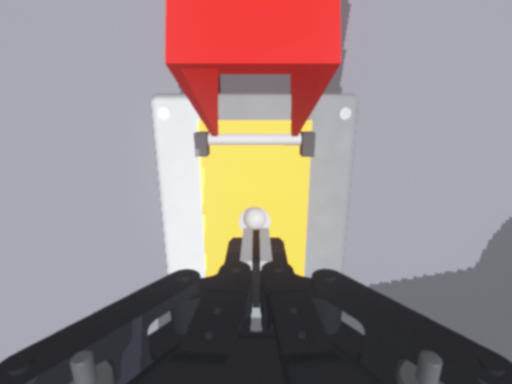

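```bash
python3 - <<'E'
from h import *
c=cam('wrist');u=np.array([.9947,.1028,0])
for a in(0,8,11.7): print(a,proj(c,np.array([.475,.2675,.086])+u*a/1000))
print(proj(c,(.475,.2675,.062)))
E
```

```text
0 (np.float64(255.74714220891516), np.float64(239.46784636485432))
8 (np.float64(255.7328290794528), np.float64(224.56394893951025))
11.7 (np.float64(255.7260557774585), np.float64(217.51108196036432))
(np.float64(255.74164647326808), np.float64(221.0866117337907))
```

The ball at (255,217) matches the "on" end. I push a little more to be sure, then back off and lift.

>>> arm_command(
  increments="2 0.2 0 0 0 0; 1 0 0 0 0 0; 0 0 0 0 0 0; -8 -0.8 0 0 0 0; -12 -1 3 0 0 0; -15 -1 15 0 0 0; -10 -1 25 0 0 0; 0 0 30 0 0 0",
  gripper=0,
)

```text
t: 21.28
eef_pos: [0.4231, 0.2627, 0.166]
orientation: [-1.26, 1.135, -1.132]
force: [1.0, 0.2, -0.5]
finger_gap: 0.0001
```

>>> arm_command(
  increments="0 0 40 0 0 0; 0 0 40 0 0 0; 0 0 20 0 0 0; 0 0 0 0 0 0; 0 0 0 0 0 0; 0 0 0 0 0 0; 0 0 0 0 0 0; 0 0 0 0 0 0",
  gripper=0,
)

```text
t: 21.95
eef_pos: [0.4253, 0.263, 0.2654]
orientation: [-1.259, 1.135, -1.133]
force: [0.4, 0.1, -0.3]
finger_gap: -0.0001
```

```bash
python3 - <<'E'
from h import *
c=cam('wrist','wrist17');s=status.sense();print(s['eef_pos'],s['force'],s['joint_positions'])
u=np.array([.9947,.1028,0])
for a in(-11.7,8,11.7): print(a,proj(c,np.array([.475,.2675,.086])+u*a/1000))
E
```

```text
[0.4254477  0.26304977 0.26571539] [ 0.09929329 -0.88905721 -0.02473902] [ 3.11728436e-01 -4.69772096e-02  1.78048533e+00 -5.14951267e-05
  1.41075932e+00  1.78011609e+00]
-11.7 (np.float64(256.1342231118301), np.float64(137.78498547280927))
8 (np.float64(256.1257128966135), np.float64(118.08805572682185))
11.7 (np.float64(256.124078418807), np.float64(114.30504980918492))
```

View pics/wrist17.png

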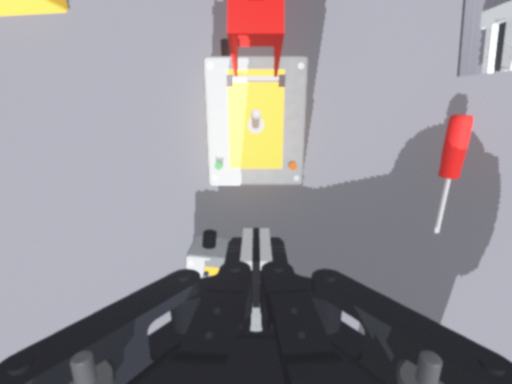

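The toggle is on, with its ball at (256,114) exactly as predicted. I move over to the hinge side to push the guard's back.

>>> arm_command(
  increments="15 1.5 0 0 0 0; 28 3 0 0 0 0; 28 3 0 0 0 0; 28 3 0 0 0 0; 28 3 0 0 0 0; 28 3 0 0 0 0; 28 2.5 0 0 0 0; 15 1.5 0 0 0 0",
  gripper=0,
)

```text
t: 22.67
eef_pos: [0.6262, 0.2834, 0.2654]
orientation: [-1.257, 1.135, -1.134]
force: [0.8, -0.8, 0.2]
finger_gap: 0.0
```

>>> arm_command(
  increments="0 0 0 0 0 0; 0 0 -15 0 0 0; 0 0 -20 0 0 0; 0 0 -25 0 0 0; 0 0 -25 0 0 0; 0 0 -18 0 0 0; 0 0 -8 0 0 0; 0 0 0 0 0 0",
  gripper=0,
)

```text
t: 23.33
eef_pos: [0.6217, 0.2834, 0.1531]
orientation: [-1.261, 1.137, -1.131]
force: [0.1, -0.4, -0.5]
finger_gap: -0.0
```

```bash
python3 - <<'E'
from h import *
c=cam('wrist','wrist18');s=status.sense();print(s['eef_pos'],s['force'])
cam('side','side18')
a=cv2.imread('pics/wrist18.png');b=cv2.imread('pics/side18.png')[60:204,180:372]
cv2.imwrite('pics/cmp18.png',cv2.resize(np.hstack([a,cv2.resize(b,(512,384))]),(800,300)))
E
```

```text
[0.62300411 0.28372009 0.15545124] [-0.84161108 -0.72416904 -0.18811451]
```

View pics/cmp18.png

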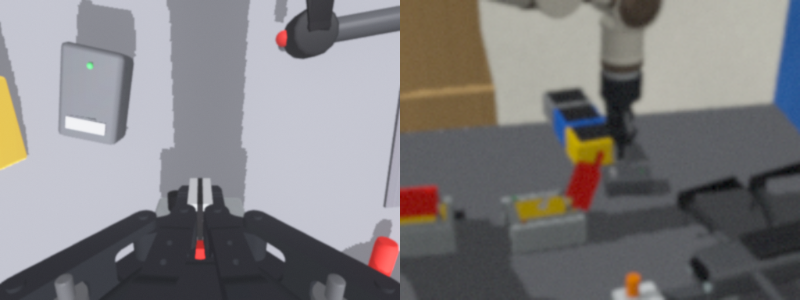

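>>> arm_command(
  increments="-8 -0.8 0 0 0 0; -8 -0.8 0 0 0 0; -8 -0.8 0 0 0 0; -8 -0.8 0 0 0 0; -8 -0.8 0 0 0 0; -8 -0.8 0 0 0 0; -8 -0.8 0 0 0 0; -8 -0.8 0 0 0 0",
  gripper=0,
)

```text
t: 24.1
eef_pos: [0.5597, 0.2774, 0.1569]
orientation: [-1.255, 1.133, -1.134]
force: [-0.0, 0.7, 0.3]
finger_gap: 0.0
```

>>> arm_command(
  increments="-8 -0.8 0 0 0 0; -8 -0.8 0 0 0 0; -8 -0.8 0 0 0 0; 0 0 0 0 0 0; 0 0 0 0 0 0; 0 0 0 0 0 0; 0 0 0 0 0 0; 0 0 0 0 0 0",
  gripper=0,
)

```text
t: 24.77
eef_pos: [0.5365, 0.275, 0.1563]
orientation: [-1.256, 1.133, -1.134]
force: [1.0, -0.7, -0.3]
finger_gap: -0.0001
```

```bash
python3 - <<'E'
from h import *
c=cam('wrist','wrist19');s=status.sense();print(s['eef_pos'],s['force'])
cam('side','side19')
a=cv2.imread('pics/wrist19.png');b=cv2.imread('pics/side19.png')[60:204,180:372]
cv2.imwrite('pics/cmp19.png',cv2.resize(np.hstack([a,cv2.resize(b,(512,384))]),(800,300)))
E
```

```text
[0.53638577 0.27494094 0.15624101] [ 0.27294181 -0.80875555 -1.07328797]
```

View pics/cmp19.png

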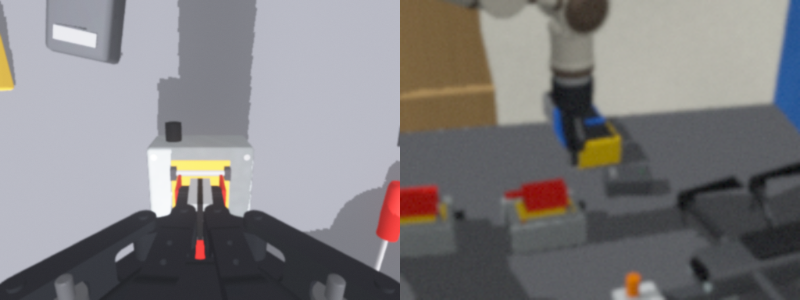

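The side view shows the guard shut at about (540,195). I lift clear and check.

>>> arm_command(
  increments="0 0 15 0 0 0; 0 0 25 0 0 0; 0 0 25 0 0 0; -15 0 25 0 0 0; -25 -2 10 0 0 0; -30 -3 0 0 0 0; -25 -3 0 0 0 0; -15 -2 0 0 0 0",
  gripper=0,
)

```text
t: 25.53
eef_pos: [0.4242, 0.265, 0.2565]
orientation: [-1.256, 1.133, -1.133]
force: [0.7, -0.9, -0.8]
finger_gap: -0.0002
```

>>> arm_command(
  increments="0 0 0 0 0 0; 0 0 0 0 0 0; 0 0 0 0 0 0; 0 0 0 0 0 0; 0 0 0 0 0 0; 0 0 0 0 0 0; 0 0 0 0 0 0; 0 0 0 0 0 0",
)

```text
t: 26.2
eef_pos: [0.4263, 0.265, 0.2562]
orientation: [-1.256, 1.134, -1.133]
force: [-0.4, -0.3, 0.1]
finger_gap: 0.0
```

```bash
python3 - <<'E'
from h import *
c=cam('wrist','wrist20');s=status.sense();print(s['eef_pos'],s['force'])
print(proj(c,(.4057,.2606,.103)))
cam('side','side20');cam('top','top20')
a=cv2.imread('pics/wrist20.png');b=cv2.imread('pics/side20.png')[100:244,180:372]
cv2.imwrite('pics/cmp20.png',cv2.resize(np.hstack([a,cv2.resize(b,(512,384))]),(800,300)))
E
```

```text
[0.42624975 0.26498806 0.25619383] [ 0.14766818 -0.08298397 -0.70523997]
(np.float64(257.9123465491053), np.float64(200.80360541009856))
```

View pics/cmp20.png

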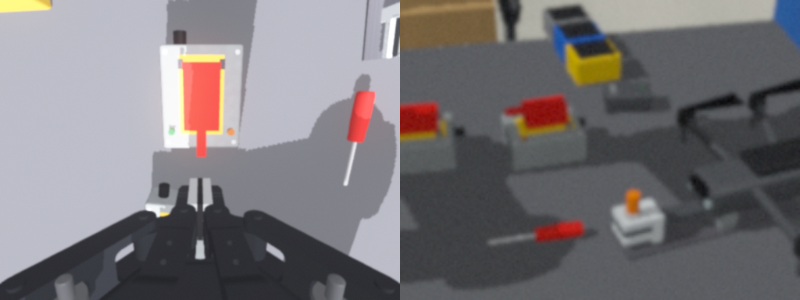

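View pics/top20.png

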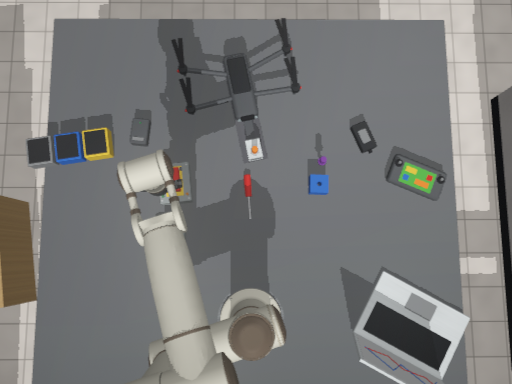

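The guard is shut: its tab end is at (257,201), against (258,201) predicted. The pin is still in the eye, the loose items lie where they were, and the arm is clear. I hand in.

```bash
python3 -c "
from workcell import workorder; print(workorder.close_job())"
```

```text
the job is handed in; nothing more can be done
None
```

The job is handed in, finished at about 26 s of the 72 s allowed. The hand-in gives no verdict, so the results below rest on my own checks.

- **Pin:** I moved the orange pin from the blue block into the clevis eye and pressed it down to about 12 N of contact. Afterwards it stood upright. Its top was within 0.5 pixel of the predicted seated height in the side view.
- **Guard and toggle:** On the far switch box I lifted the guard and flipped the toggle towards the hinge. With the guard still open, the toggle's ball showed exactly where "on" was predicted. I then pushed the guard back over, and the final wrist view shows it shut, with the tab end within 1 pixel of its original shut position.
- **Rest of the scene:** In the final pictures the battery, charger, screwdriver and purple pin look unmoved. I compared these by eye and did not measure them. The arm ended clear of everything.

**Not fully confirmed:**
- The toggle cannot be seen under the shut guard, so its final state rests on the view just before closing.
- While I was lining up the pin, the wrist and side cameras disagreed on the eye's position by about 2 to 3 mm. I used the pin's offset from the eye in both views, and the pin went in with little side force.

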